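Hold a printing block in the corner of the punching jig

TASK

Take the printing block with the long bar handle, lay it flat on the board of the punching jig just short of the stops, its pencilled cross towards the punch, and slide it in under the punch until it sits square and tight against both stops at once, so that the cross lies right under the punch tip. Finish while still holding it there with the hand, pressed firmly against both stops, ready for someone to strike the punch. Do not knock the punch, and leave the knobbed block and the other things where they lie.

Things in the scene. Friction and masses are not known exactly. Their poses are not given: they have to be found in the camera images.
- block_grip (a point): Centre of the bar handle of the printing block to be used: loose, light wood, 0.2-0.45 kg; base 140 (x) x 90 (y) x 24 mm thick, on it an upright bar handle 60 (x) x 24 (y) x 46 mm tall. This point is half-way up the handle, 47 mm above the block's underside, 25 mm towards -x from the base's centre; z up. Starts flat on the table, one of two printing blocks whose places may be swapped.
- block_mark (a point): Pencilled cross with a dot on the top face of that block's base, 24 mm above its underside, 50 mm from the base's centre towards +x and 25 mm towards +y (75 mm, 25 mm from block_grip); 20 mm in from the +x edge and from the +y edge.
- jig: Punching jig, fixed to the table: plywood board 250 (x) x 200 (y) x 12 mm thick, two low wooden stops in its far left corner, and a steel bracket outside that corner that carries the punch. Origin: centre of the board's underside, on the table; x points away from the robot (turned at most 0.25 rad), y left, z up. The board's top is 12 mm up.
- stop_far: Far stop of the jig, rigid, 20 x 115 x 18 mm tall, on the board. Its face for the block's +x edge lies at x = +90 mm in the jig's axes, from y = -65 to +50 mm. Origin: centre of the stop's underside.
- stop_side: Side (left) stop, rigid, 145 x 20 x 18 mm tall. Its face for the block's +y edge lies at y = +65 mm in the jig's axes, from x = -72 to +72 mm. Origin: centre of the stop's underside. With the block home in the corner, its base's centre is at x = +20, y = +20 mm of the jig and its handle's centre at x = -5, y = +20 mm.
- punch: Steel centre punch, fixed upright in the bracket, tip down, 13 mm thick at most. Origin: its tip, at x = +70, y = +45, z = 42 mm in the jig's axes: 30 mm above the board, 6 mm above the top of the block's base when that lies on the board. Punch and bracket reach 106 mm above the table; the bracket's post stands at x = +108, y = +83 mm.
- punch_tip (a point): The point of the punch, 42 mm above the table.
- knob_block: The other printing block, to be left alone: smaller, 90 x 70 x 24 mm with a round knob on top, 70 mm tall overall. Origin: centre of its underside.
- gouge: Carving gouge lying between the blocks and the jig, 140 mm long along its x, 18 mm thick; leave alone.
- ink_jar: Closed ink jar, 60 mm across, 70 mm tall; leave alone.
- mallet: Mallet lying on the right of the table, about 300 mm long; leave alone.
- pad: Round wooden rubbing pad, 104 mm across, 24 mm tall, near left of the jig; leave alone.
There are look-alikes about, which are no part of the job. What is shaped like the part that bears block_grip but green or purple is not meant.

How it is judged (in metres and radians):
On the way:
1. the block lies flat on the jig's board, its cross within 120 mm of the punch but not yet under it (more than 5 mm short) (z of block_mark in the frame of jig between 0.033 and 0.04 m and angle between block_grip's own z axis and vertical below 0.05 rad and horizontal distance between block_mark and punch_tip between 0.005 and 0.12 m), for 0.1 s.
At the end, for the whole second after the job is handed in: The block lies flat on the jig's board (within 4 mm and 0.05 rad), square to the jig within 0.04 rad, its cross within 4 mm of the punch's axis, and the hand, still on it and at rest, presses it against both stops at once with more than 2 N on each, through the last second (z of block_mark in the frame of jig between 0.033 and 0.04 m and angle between block_grip's own z axis and vertical below 0.05 rad and horizontal distance between block_mark and punch_tip below 0.004 m and angle between the x axis of block_grip and the x axis of jig, either way round below 0.04 rad and contact force between block and stop_far above 2 N and contact force between block and stop_side above 2 N and contact force between block and the fingers above 1 N and linear speed of block below 0.02 m/s); the arm keeps its last pose, push and grip.
It fails at once if the punch is knocked (more than 5 N on it) (contact force between punch and anything else above 5 N).
It fails at once if the knobbed block is moved more than 30 mm (distance of knob_block from where it was at the start of the episode above 0.03 m).
It fails at once if another bystander is moved more than 30 mm (distance of any of gouge, ink_jar, mallet, pad from where it was at the start of the episode above 0.03 m).
It also fails if it takes over 64 s, if anything falls off the work surface, if the arm or the gripper's body presses on something with over 40 N, if the wrist force passes 120 N, or if a joint passes its speed limit or range.

ROBOT

A 6-joint arm with a two-finger parallel gripper is mounted at the origin on the work surface. World frame = base frame: x ahead of the robot, y to its left, z up, the work surface at z = 0. Lengths are in m, angles in degrees, forces in N, time in s.
With the tool pointing down it reaches from about 0.4 to 0.825 m from the base axis. Payload 7 kg.
Tool frame: the origin (TCP) lies at the very end of the fingers, on their centre line; the grasp point (between the pads) lies 19 mm behind it (grasp_offset is the x of the grasp point in the tool frame, in m); x points along the fingers, y is the direction in which the jaws open and shut, and the axes are right-handed (so a half turn about x gives the same grasp; the last joint's range is limited). The gripper opens to 88 mm and grips with 3 to 60 N. Pads are 19 mm wide; open, the fingers measure 130 mm over their backs; the gripper's body (78 mm by 193 mm) begins 47 mm behind the grasp point.
Start: joints at [88.986, 20.546, 0.682, 0, -70.136, -16.507], TCP at [0.203, 0.644, 0.227] pointing down, gripper open.
Joint ranges: [-176.03, 176.03], [-82.01, 121.73], [-58.28, 71.71], [-173.87, 95.51], [-174.79, -0.11], [-173.66, 173.66]. Speed limits (degrees/s): [136.94, 136.94, 172.46, 180, 180, 180].

INTERFACE

Orientations are given as [roll, pitch, yaw] about the fixed x, y, z axes, in that order (R = Rz(yaw) Ry(pitch) Rx(roll)).
In Python, from plant import get_obs, snapshot, close_job, grasp_offset gives the robot as it stands.
- The arm moves only by the tool carry_out, never from a script. Its argument "series" is a list that holds one entry, the list of rows, each a list of 6 numbers: the shift along the tool's x, y, z in mm, then the turn, a rotation vector about the tool's x, y, z in degrees. A call has 1 to 10 rows; each row is the pose to reach, as a shift and turn from the pose commanded when the call began, along the tool's axes at that moment; what a row does not reach only later rows make up. A row lasts 1/8 s, in which the tool goes at most 62.5 mm and 10.7 degrees, less where a joint would pass 70% of its speed; a pose out of reach is approached as far as the arm can. A call with a gripper value outside its range is refused whole. "hand" is the gripper's target within -1 to 1 (shut at 1, half-way at 0, fully open at -1), set as the call begins (left out, the last holds). The fingers move at their own pace and stop on an object; the grip force is fixed at half the most. Time passes only in rows, so rows that repeat a pose let the fingers close. It gives the time, the measured TCP pose, the force and the opening at its end, in the units of the state.
- get_obs(): the state, without advancing time (a new reading comes with each control period).
- snapshot(name): name is "scene" or "top" or "wrist"; returns a dict with "color" (400x640x3 uint8, red, green, blue), "fx", "fy", "cx", "cy" (pixels), "dist_coeffs" ([k1, k2, p1, p2, k3] as OpenCV has them; the pictures are not rectified), "eye" and "attitude" of the camera in the world. Camera axes: x right, y down, z forward; pixel columns grow to the right and rows downward; lengths in m; the calibration is good to about 2 mm. A picture is of the moment at which its call begins. There is no depth.
- close_job(): hands the job in, once; it reports no verdict.
The state is a dict: "clock": time; "joint_pos": joint angles; "qvel": joint speeds; "tau": joint torques, N m; "tool_pos": TCP position; "orientation": TCP orientation; "force": force on the tool from outside, world axes, zero at the start; "moment": the same for the moment, N m; "opening": finger opening in m.
Only numpy, scipy, OpenCV 4.12 (cv2) and the standard library are available. Lean on these libraries where they do the work, as an engineer would, in place of code of your own. Each camera call takes 0.05 s, during which the arm holds its last target.

## Working session

There is one attempt and no reset: what is moved stays moved. The work goes in short steps, Python scripts to look and compute and a tool call to move; the robot and the scene stay as the last step left them, time stands still between calls to the robot, and variables do not carry over. Pictures are saved under pics/ and viewed, and the job is handed in when it is done.

Besides the shell and the picture viewer there is one more tool, called after "Emit:" by a JSON object that holds its "method" and its "body". carry_out: Moves the arm, as the interface text tells. Its arguments: {"type":"object","properties":{"series":{"type":"array","items":{"type":"array","items":{"type":"array","items":{"type":"number"}}}},"hand":{"type":"number"}},"required":["series"]}

```bash
mkdir -p pics
cat > h.py <<'E'
import numpy as np, cv2, pickle
from plant import get_obs, snapshot, close_job, grasp_offset
E
python3 - <<'E'
from h import *
print(get_obs(), grasp_offset)
for n in ("scene","top","wrist"):
    s=snapshot(n); pickle.dump(s,open(f"pics/{n}0.pkl","wb"))
    cv2.imwrite(f"pics/{n}0.png",s["color"][:,:,::-1]); print(n,{k:v for k,v in s.items() if k!="color"})
E
```

```text
{'clock': 0.0, 'joint_pos': array([ 8.89854576e+01,  2.05922708e+01,  6.33707358e-01, -1.83197787e-02,
       -7.01336073e+01, -1.65066481e+01]), 'qvel': array([-0.05340194,  0.04548557,  0.12332134, -0.06076182, -0.07039208,
        0.16138941]), 'tau': array([ 3.26777138e-05, -5.82707405e+01,  2.93048108e+01,  6.99691325e+00,
        6.94245362e-03, -1.66459645e-04]), 'tool_pos': array([0.20310718, 0.64322353, 0.22561839]), 'orientation': array([  95.92464631,   89.90623364, -101.6027836 ]), 'force': array([-0.23610829,  0.75593725,  0.38052478]), 'moment': array([-0.05481025,  0.0510225 , -0.00904006]), 'opening': 0.08719489534761168} -0.0188
scene {'fx': 392.4860770939822, 'fy': 392.4860770939822, 'cx': 325.82845324161934, 'cy': 201.90590281367113, 'dist_coeffs': array([-0.04089203,  0.        ,  0.        ,  0.        ,  0.        ]), 'eye': array([ 1.03176374, -1.04271822,  0.73947742]), 'attitude': array([-121.21872662,   -1.22583933,   28.83116227])}
top {'fx': 458.45218591802603, 'fy': 458.45218591802603, 'cx': 316.490452368673, 'cy': 198.04861507082498, 'dist_coeffs': array([-0.02359056,  0.        ,  0.        ,  0.        ,  0.        ]), 'eye': array([ 0.44220112, -0.05822895,  1.36737597]), 'attitude': array([-176.82827842,    0.83247578,  -89.20084668])}
wrist {'fx': 315.79380133889305, 'fy': 315.79380133889305, 'cx': 323.01939472253633, 'cy': 201.0070443904462, 'dist_coeffs': array([-0.02664131,  0.        ,  0.        ,  0.        ,  0.        ]), 'eye': array([0.27751911, 0.62061559, 0.38490673]), 'attitude': array([ 1.63435346e+02, -1.22716038e-01, -1.07503716e+02])}
```

View pics/scene0.png

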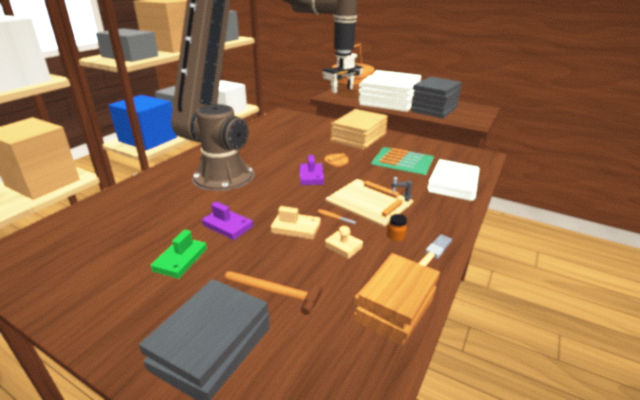

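View pics/top0.png

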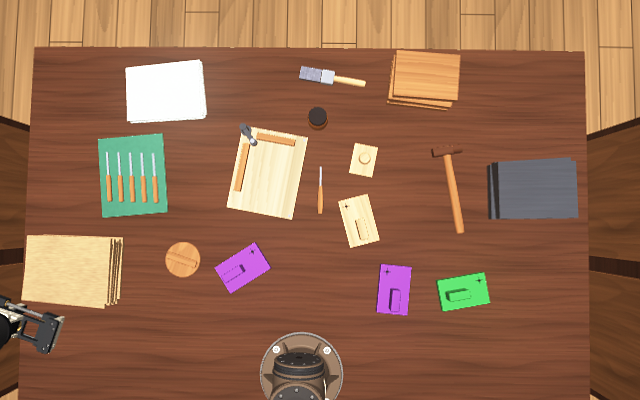

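View pics/wrist0.png

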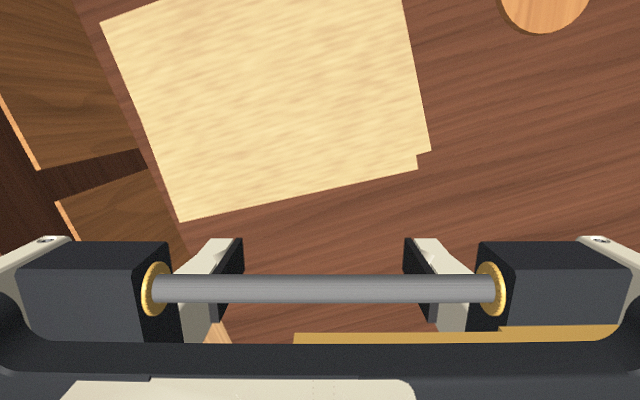

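```bash
cat >> h.py <<'E'
from scipy.spatial.transform import Rotation as Rn
def cam(s):
    K=np.array([[s["fx"],0,s["cx"]],[0,s["fy"],s["cy"]],[0,0,1]]); 
    return K,s["dist_coeffs"],Rn.from_euler("xyz",s["attitude"],degrees=True).as_matrix(),s["eye"]
def rays(s,px):
    K,d,R,e=cam(s); u=cv2.undistortPoints(np.array(px,float).reshape(-1,1,2),K,d).reshape(-1,2)
    v=np.c_[u,np.ones(len(u))]@R.T; return e,v/np.linalg.norm(v,axis=1)[:,None]
def onplane(s,px,z):
    e,v=rays(s,px); return e+v*((z-e[2])/v[:,2])[:,None]
def proj(s,P):
    K,d,R,e=cam(s); q=(np.array(P,float).reshape(-1,3)-e)@R
    return cv2.projectPoints(q,np.zeros(3),np.zeros(3),K,d)[0].reshape(-1,2)
def tri(obs):
    A=np.zeros((3,3));b=np.zeros(3);L=[]
    for s,px in obs:
        e,v=rays(s,[px]);M=np.eye(3)-np.outer(v[0],v[0]);A+=M;b+=M@e;L.append((e,M))
    p=np.linalg.solve(A,b); return p,[np.linalg.norm(M@(p-e)) for e,M in L]
def load(n): return pickle.load(open(f"pics/{n}.pkl","rb"))
def shot(n,tag,crop=None,f=1):
    s=snapshot(n); pickle.dump(s,open(f"pics/{n}{tag}.pkl","wb")); im=s["color"][:,:,::-1]
    if crop: x0,y0,x1,y1=crop; im=im[y0:y1,x0:x1]
    cv2.imwrite(f"pics/{n}{tag}.png",cv2.resize(im,None,fx=f,fy=f,interpolation=cv2.INTER_CUBIC)); return s
E
python3 - <<'E'
from h import *
a=load("top0")["color"][:,:,::-1][120:270,215:415]
cv2.imwrite("pics/c1.png",cv2.resize(a,None,fx=4,fy=4,interpolation=cv2.INTER_CUBIC))
a=load("scene0")["color"][:,:,::-1][165:265,260:420]
cv2.imwrite("pics/c2.png",cv2.resize(a,None,fx=5,fy=5,interpolation=cv2.INTER_CUBIC))
E
```

```text
(no output)
```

View pics/c1.png

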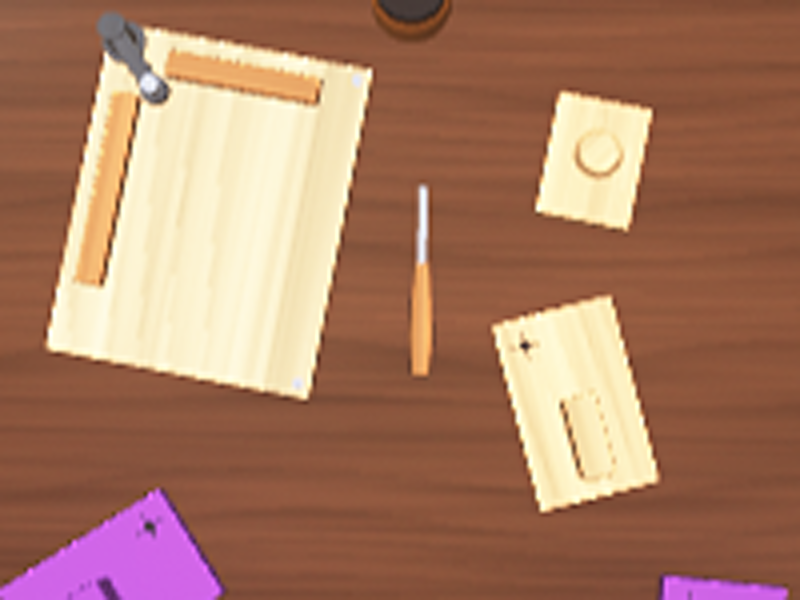

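View pics/c2.png

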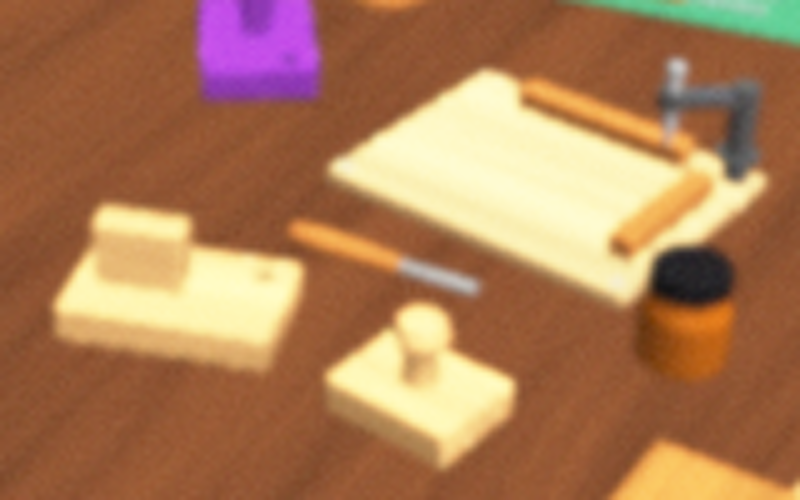

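The crops show the possible confusions in the top view: pale wood bar block (358,220), knobbed block (363,160), purple bar blocks (243,268) and (394,289), and the green one (463,292). I choose the pale one with the bar handle at (358,220). Its cross, at about (346,206), is on the far-left corner. The jig is at (267,173), with the punch near (253,141).

```bash
cat > m.py <<'E'
from h import *
def pale(s):
    h=cv2.cvtColor(s["color"],cv2.COLOR_RGB2HSV); return cv2.inRange(h,(12,20,185),(35,135,255))
def rect(s,m,seed,z):
    n,l=cv2.connectedComponents(m,connectivity=4); k=l[seed[1],seed[0]]
    c=max(cv2.findContours((l==k).astype(np.uint8),cv2.RETR_EXTERNAL,cv2.CHAIN_APPROX_NONE)[0],key=cv2.contourArea)
    P=onplane(s,c.reshape(-1,2),z)[:,:2]
    r=cv2.minAreaRect((P*1000).astype(np.float32)); return r,c
if __name__=="__main__":
    t=load("top0"); sc=load("scene0")
    m=pale(t)
    for nm,seed,z in(("block",(352,222),.024),("board",(275,180),.012),("knob",(356,172),.024)):
        r,c=rect(t,m,seed,z); print(nm,r, cv2.boxPoints(r).round(1).tolist(), "px",proj(t,np.c_[cv2.boxPoints(r)/1000,[z]*4]).round(1).tolist())
    # two-view heights
    prs={"cross":((346.3,206.2),(260+264/5,165+273/5)),"gripTopNearR?":None,
     "handle_farleft_top":((215+562/4,120+402/4),None)}
    p=tri([(t,(346.3,206.2)),(sc,(312.8,219.5))]);print("cross",p)
    print("cross plane .024", onplane(t,[(346.3,206.2)],.024), onplane(sc,[(312.8,219.5)],.024))
    print("punch top", tri([(t,(215+150/4,120+80/4)),(sc,(260+677/5,165+65/5))]))
    print("board near-right corner",tri([(t,(215+308/4,120+398/4)),(sc,(260+330/5,165+170/5))]))
E
python3 m.py
```

```text
block ((453.34466552734375, -161.0936279296875), (142.13900756835938, 89.65645599365234), 15.469820022583008) [[372.8999938964844, -136.8000030517578], [396.79998779296875, -223.3000030517578], [533.7999877929688, -185.3000030517578], [509.8999938964844, -98.9000015258789]] px [[349.8, 247.6], [379.5, 239.8], [366.9, 192.8], [337.3, 200.5]]
board ((593.7105712890625, 111.5001220703125), (199.8372344970703, 251.67886352539062), 79.88382720947266) [[452.29998779296875, 35.20000076293945], [700.0, -9.0], [735.0999755859375, 187.8000030517578], [487.3999938964844, 232.0]] px [[291.6, 219.6], [307.8, 136.7], [242.4, 124.4], [225.6, 206.8]]
knob ((631.6655883789062, -173.06130981445312), (69.74227905273438, 92.0607681274414), 79.15357208251953) [[579.9000244140625, -198.60000610351562], [670.2999877929688, -216.0], [683.4000244140625, -147.5], [593.0, -130.1999969482422]] px [[371.6, 177.2], [377.7, 146.7], [354.5, 142.1], [348.3, 172.4]]
cross (array([ 0.49429554, -0.12470016,  0.02719917]), [np.float64(0.0009461058105393512), np.float64(0.0009461058105392612)])
cross plane .024 [[ 0.49360322 -0.12534101  0.024     ]] [[ 0.49269425 -0.12008415  0.024     ]]
punch top (array([0.67148616, 0.14136587, 0.10812726]), [np.float64(0.0006050667353233951), np.float64(0.0006050667353237129)])
board near-right corner (array([0.45446521, 0.03517176, 0.01085764]), [np.float64(0.0021615158968527363), np.float64(0.002161515896852883)])
```

```bash
cat >> h.py <<'E'
def toolR(): return Rn.from_euler("xyz",get_obs()["orientation"],degrees=True).as_matrix()
def plan(p,yaw_y,o=None):
    """shift mm and rotvec deg to reach TCP p, tool pointing straight down with tool-y heading yaw_y (deg)"""
    o=o or get_obs(); R0=Rn.from_euler("xyz",o["orientation"],degrees=True).as_matrix()
    a=np.radians(yaw_y); y=np.array([np.cos(a),np.sin(a),0]); x=np.array([0,0,-1.]); R1=np.c_[x,y,np.cross(x,y)]
    return (R0.T@(np.array(p)-o["tool_pos"])*1000).round(1),np.degrees(Rn.from_matrix(R0.T@R1).as_rotvec()).round(2)
E
python3 - <<'E'
from h import *
R=toolR();print(R.round(3)); h=np.degrees(np.arctan2(R[1,1],R[0,1]));print("y heading",h)
print(plan((.48,.25,.227),h-75))
E
```

```text
[[-0.    -0.301 -0.954]
 [-0.001 -0.954  0.301]
 [-1.     0.001 -0.   ]]
y heading -107.52526471729678
(array([  -0.8,  291.7, -382.5]), array([ 7.5e+01, -5.0e-02, -6.0e-02]))
```

Emit:
{"method": "carry_out", "body": {"series": [[[0,29,-38,7.5,0,0],[0,58,-76,15,0,0],[0,87,-114,22.5,0,0],[0,117,-153,30,0,0],[0,146,-191,37.5,0,0],[0,175,-229,45,0,0],[0,204,-268,52.5,0,0],[0,233,-306,60,0,0],[0,262,-344,67.5,0,0],[0,292,-382,75,0,0]]], "hand": -1}}

```text
clock: 1.4
tool_pos: [0.4802, 0.2488, 0.2265]
orientation: [57.2, 90.0, 144.4]
force: [0.4, 0.3, -0.3]
opening: 0.0878
```

Run:
```python
from h import *
print(get_obs()["tool_pos"],get_obs()["joint_pos"].round(1))
print(plan((.41,-.165,.23),105.5))
```

```text
[0.48018844 0.24880792 0.22652546] [ 48.2   7.9 -16.3  -0.  -65.8 -50.9]
(array([  -3.5,   50.2, -416.7]), array([71.74, -0.  , -0.  ]))
```

Emit:
{"method": "carry_out", "body": {"series": [[[0,5,-42,7.2,0,0],[0,10,-84,14.4,0,0],[0,15,-126,21.6,0,0],[0,20,-168,28.8,0,0],[0,25,-210,36,0,0],[0,30,-252,43.2,0,0],[0,35,-294,50.4,0,0],[0,40,-336,57.6,0,0],[0,45,-378,64.8,0,0],[0,50,-416,71.7,0,0]]]}}

```text
clock: 2.65
tool_pos: [0.4108, -0.1645, 0.2266]
orientation: [6.4, 90.0, 21.9]
force: [1.2, 0.4, -0.8]
opening: 0.0876
```

Run:
```python
from h import *
s=shot("wrist","1"); o=get_obs(); print(o["tool_pos"],o["joint_pos"].round(1),o["orientation"],s["eye"])
print(proj(s,[[.4289,-.1685,.07],[.4936,-.1253,.024]]))
```

```text
[ 0.409911   -0.16692913  0.2263995 ] [  3.6  -2.  -27.    0.  -65.1 -78.4] [-162.80652374   89.9292666  -147.63372285] [ 0.33714672 -0.1848509   0.38576503]
[[314.67452869 199.95251504]
 [335.49638302 246.34675314]]
```

View pics/wrist1.png

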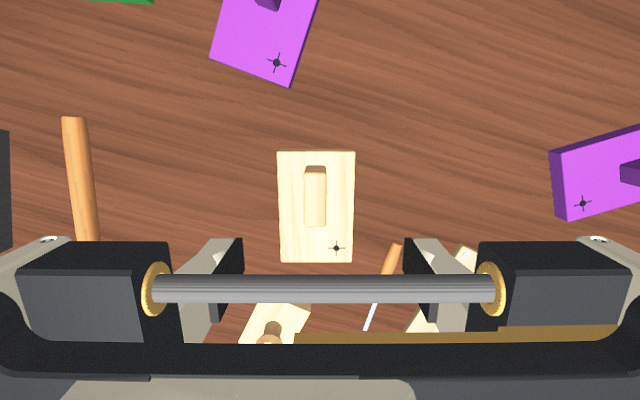

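Run:
```python
from h import *
from m import *
s=load("wrist1");cv2.imwrite("pics/c3.png",cv2.resize(s["color"][140:275,265:370,::-1],None,fx=5,fy=4.4,interpolation=cv2.INTER_CUBIC))
r,c=rect(s,pale(s),(290,200),.024); print(r, cv2.boxPoints(r))
```

```text
((453.4706726074219, -161.90248107910156), (140.6603240966797, 91.02003479003906), 15.415467262268066) [[ 373.57343 -136.72466]
 [ 397.76807 -224.47012]
 [ 533.3679  -187.0803 ]
 [ 509.17328  -99.33484]]
```

View pics/c3.png

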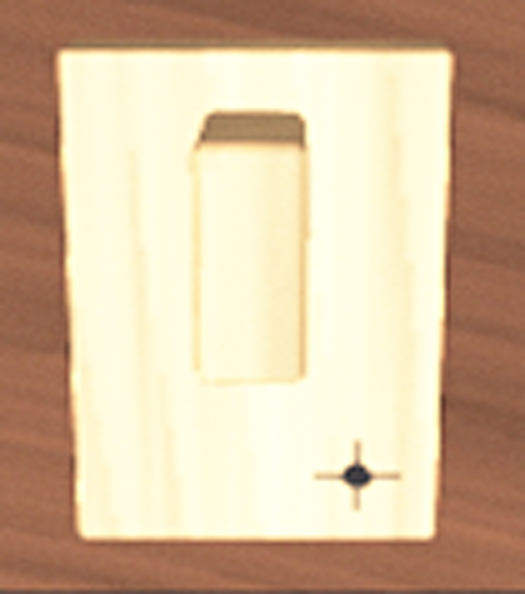

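Run:
```python
from h import *
s=load("wrist1");t=load("top0")
print("handle top",tri([(s,(315.1,199.9)),(t,(362.8,228.8))]), onplane(s,[(315.1,199.9)],.07))
w=(265+357/5,140+476/4.4);print("cross",tri([(s,w),(t,(346.3,206.2))]),onplane(s,[w],.024))
print(plan((.4288,-.1685,.12),105.45)); print(plan((.4288,-.1685,.031),105.45))
```

```text
handle top (array([ 0.42830657, -0.16910326,  0.07290078]), [np.float64(0.0009564941286626383), np.float64(0.0009564941286625887)]) [[ 0.42872591 -0.16808773  0.07      ]]
cross (array([ 0.49323104, -0.12478144,  0.02998363]), [np.float64(0.00029682237129608646), np.float64(0.00029682237129613286)]) [[ 0.49570298 -0.12351027  0.024     ]]
(array([106.4,  -6.4,  17.9]), array([-0.28, -0.07,  0.02]))
(array([195.4,  -6.4,  18. ]), array([-0.28, -0.07,  0.02]))
```

Emit:
{"method": "carry_out", "body": {"series": [[[40,-6,18,0,0,0],[80,-6,18,0,0,0],[110,-6,18,0,0,0],[140,-6,18,0,0,0],[165,-6,18,0,0,0],[180,-6,18,0,0,0],[190,-6,18,0,0,0],[195,-6,18,0,0,0],[195,-6,18,0,0,0]]]}}

```text
clock: 3.82
tool_pos: [0.4304, -0.1641, 0.0316]
orientation: [-156.2, 90.0, -140.4]
force: [0.9, -0.6, 0.1]
opening: 0.0875
```

Run:
```python
from h import *
s=shot("wrist","2"); o=get_obs(); print(o["tool_pos"],o["force"])
print(plan((.4288,-.1685,.031),105.45))
```

```text
[ 0.43058169 -0.16407471  0.0318855 ] [ 0.58507259  0.19283166 -0.34447893]
(array([ 0.9, -3.8, -2.9]), array([0.34, 0.03, 0.01]))
```

View pics/wrist2.png

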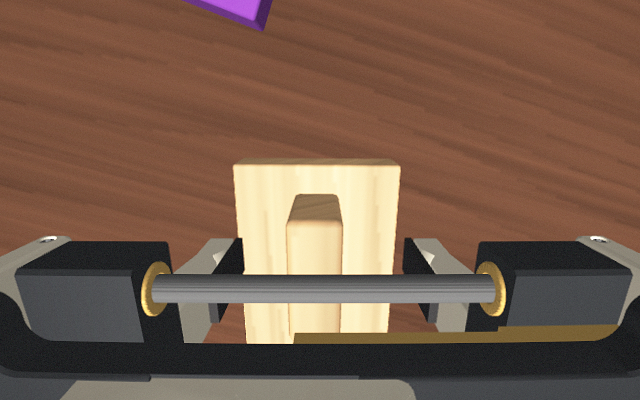

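The fingers straddle the handle (columns 287–343, fingers at about 243 and 404). I'll centre a little more and close.

Emit:
{"method": "carry_out", "body": {"series": [[[0,-4,-3,0,0,0],[0,-4,-3,0,0,0]]]}}

```text
clock: 4.12
tool_pos: [0.4286, -0.169, 0.032]
orientation: [-12.7, 90.0, 3.0]
force: [0.9, -0.1, 0.3]
opening: 0.0877
```

Emit:
{"method": "carry_out", "body": {"series": [[[0,0,0,0,0,0],[0,0,0,0,0,0],[0,0,0,0,0,0],[0,0,0,0,0,0],[0,0,0,0,0,0],[0,0,0,0,0,0],[0,0,0,0,0,0],[0,0,0,0,0,0]]], "hand": 1}}

```text
clock: 5.12
tool_pos: [0.4285, -0.1687, 0.0316]
orientation: [-174.6, 90.0, -158.8]
force: [0.3, 0.2, -0.0]
opening: 0.024
```

Emit:
{"method": "carry_out", "body": {"series": [[[-20,0,0,0,0,0],[-50,0,0,0,0,0],[-85,0,0,0,0,0],[-110,0,0,0,0,0],[-120,0,0,0,0,0],[-120,0,0,0,0,0],[-120,0,0,0,0,0]]]}}

```text
clock: 6.0
tool_pos: [0.4277, -0.1686, 0.1503]
orientation: [156.8, 89.9, 172.5]
force: [-0.2, -0.0, -2.5]
opening: 0.0241
```

Run:
```python
from h import *
s=shot("wrist","3"); sc=shot("scene","3",(230,130,430,280),4); t=shot("top","3",(215,110,415,260),4); o=get_obs(); print(o)
```

```text
{'clock': 6.15, 'joint_pos': array([ 3.11771101e+00,  4.02226418e+00, -3.16360975e+01, -9.79398745e-03,
       -5.44493774e+01, -7.73402300e+01]), 'qvel': array([ 0.0029374 , -0.19868232,  0.37566518,  0.10739007, -0.18691498,
        0.04247226]), 'tau': array([-7.27285515e-03, -3.21522868e+01,  2.61039662e+01,  6.34957686e+00,
       -2.63955980e-02, -6.28922899e-04]), 'tool_pos': array([ 0.4279569 , -0.16872165,  0.15059518]), 'orientation': array([163.1160052 ,  89.89196705, 178.88778426]), 'force': array([ 0.13792801, -0.19447268, -1.44916121]), 'moment': array([ 0.08260643, -0.14507253, -0.01162829]), 'opening': 0.023672003968613183}
```

View pics/wrist3.png

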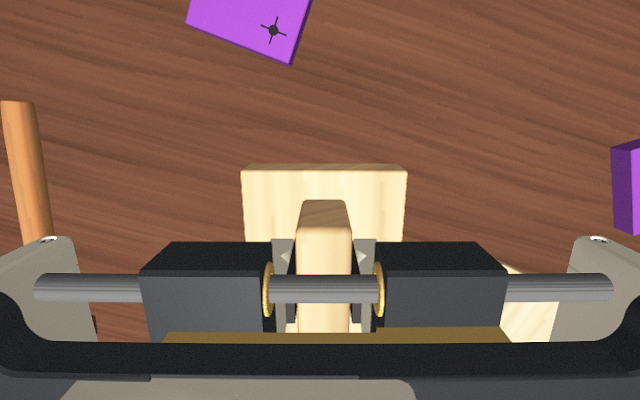

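View pics/scene3.png

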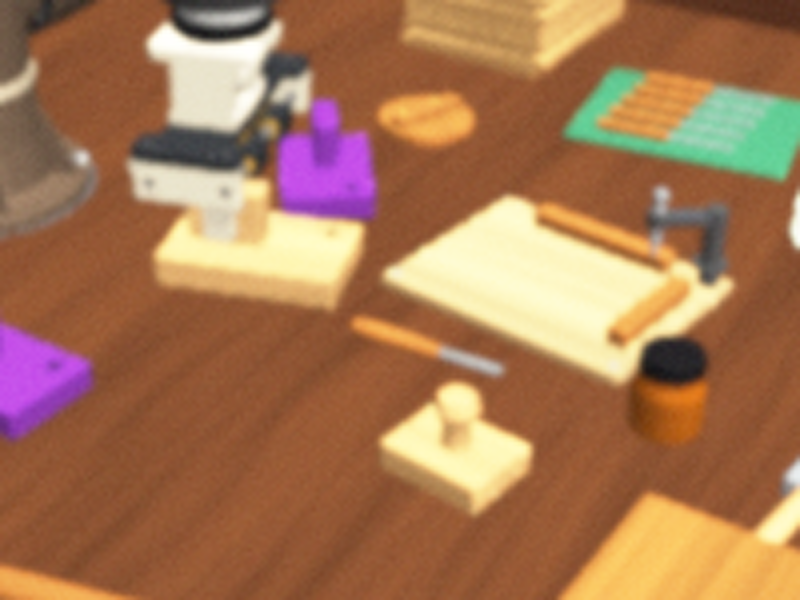

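Run:
```python
from h import *
print(plan((.5445,.1203,.15),79.9))
from m import *
t=load("top3"); r,c=rect(t,pale(t),(275,180),.012); print(r)
```

```text
(array([  0.4, 246.5, 190.7]), array([ 2.587e+01, -1.100e-01, -1.000e-02]))
((593.7091064453125, 111.48512268066406), (199.84201049804688, 251.65977478027344), 79.89598846435547)
```

View pics/top3.png

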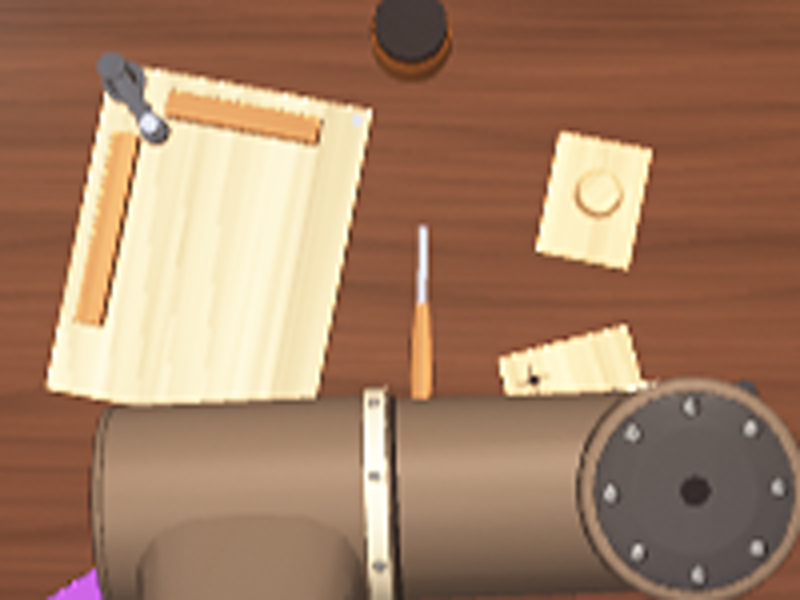

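Emit:
{"method": "carry_out", "body": {"series": [[[0,27,21,3,0,0],[0,55,42,6,0,0],[0,82,63,9,0,0],[0,110,85,12,0,0],[0,137,106,15,0,0],[0,165,127,18,0,0],[0,192,148,21,0,0],[0,220,170,24,0,0],[0,246,191,25.9,0,0],[0,246,191,25.9,0,0]]]}}

```text
clock: 7.4
tool_pos: [0.546, 0.1217, 0.1505]
orientation: [-134.8, 89.9, -144.8]
force: [0.4, -0.9, -2.4]
opening: 0.0242
```

Run:
```python
from h import *
t=shot("top","4",(215,110,415,260),4); sc=shot("scene","4",(280,130,440,250),5);w=shot("wrist","4"); o=get_obs(); print(o["tool_pos"],o["force"])
print(plan((.5445,.1203,.055),79.9))
```

```text
[0.5447876  0.11942218 0.15080353] [ 0.71778716  0.59682641 -2.08796909]
(array([95.8,  0.9, -0.3]), array([-0.01, -0.08,  0.06]))
```

View pics/scene4.png

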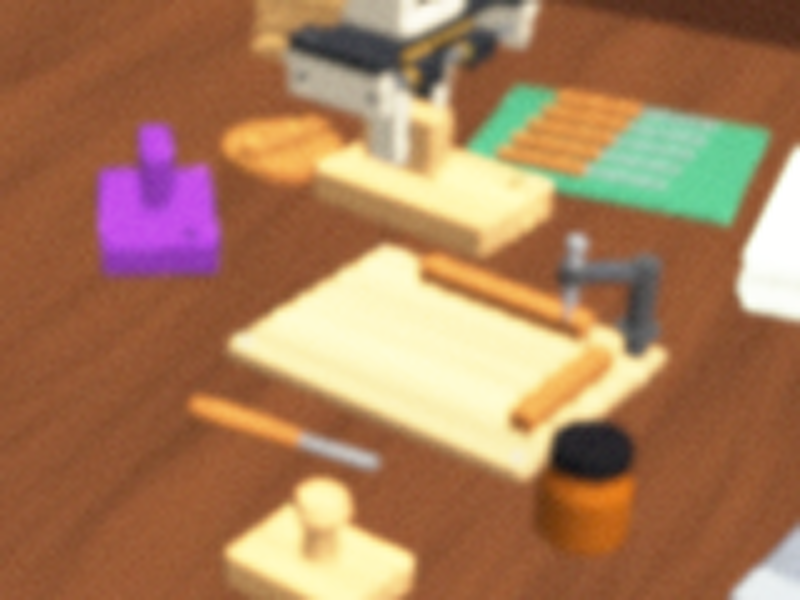

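View pics/top4.png

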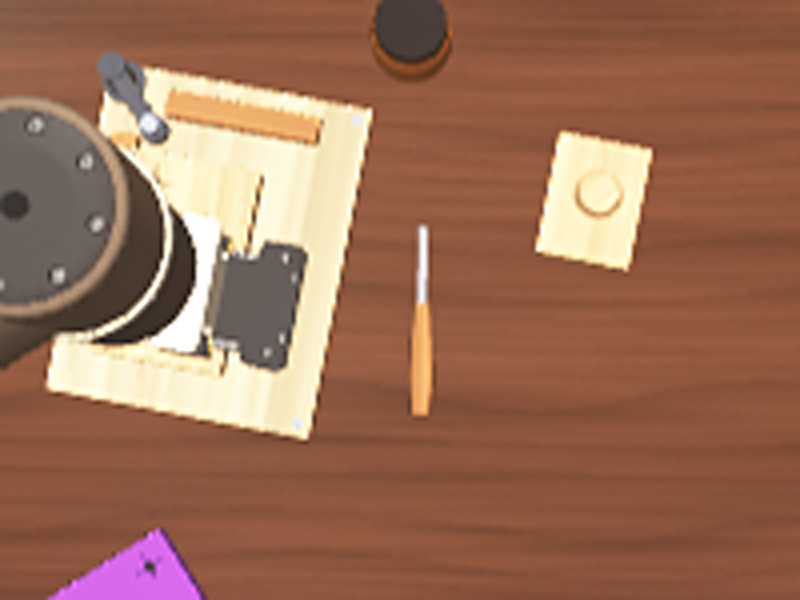

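View pics/wrist4.png

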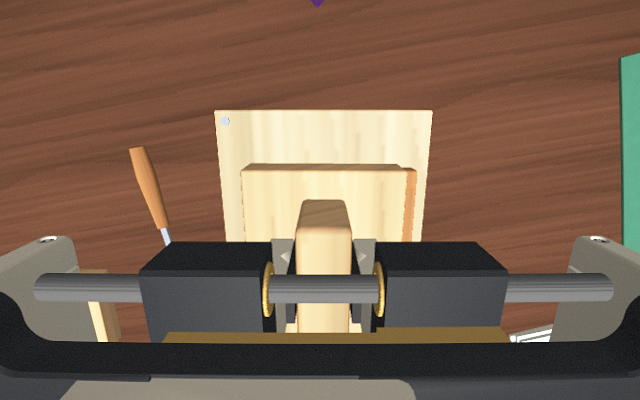

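Emit:
{"method": "carry_out", "body": {"series": [[[30,1,0,0,0,0],[60,1,0,0,0,0],[80,1,0,0,0,0],[92,1,0,0,0,0],[98,1,0,0,0,0],[102,1,0,0,0,0],[104,1,0,0,0,0],[104,1,0,0,0,0]]]}}

```text
clock: 8.55
tool_pos: [0.5458, 0.121, 0.0479]
orientation: [35.8, 90.0, 25.7]
force: [0.2, 0.1, -1.9]
opening: 0.0238
```

Emit:
{"method": "carry_out", "body": {"series": [[[1,0,0,0,0,0],[2,0,0,0,0,0],[3,0,0,0,0,0],[3,0,0,0,0,0],[3,0,0,0,0,0]]]}}

```text
clock: 9.18
tool_pos: [0.5456, 0.1209, 0.0446]
orientation: [-15.2, 90.0, -25.3]
force: [0.2, 0.2, -2.3]
opening: 0.0239
```

Emit:
{"method": "carry_out", "body": {"series": [[[0.5,0,0,0,0,0],[1,0,0,0,0,0],[1,0,0,0,0,0],[1,0,0,0,0,0]]]}}

```text
clock: 9.68
tool_pos: [0.5456, 0.1209, 0.0436]
orientation: [-127.8, 90.0, -137.9]
force: [-0.4, -0.0, -1.5]
opening: 0.0237
```

Emit:
{"method": "carry_out", "body": {"series": [[[0.5,0,0,0,0,0],[1,0,0,0,0,0],[1,0,0,0,0,0],[1,0,0,0,0,0]]]}}

```text
clock: 10.18
tool_pos: [0.5456, 0.1209, 0.0436]
orientation: [15.7, 90.0, 5.6]
force: [-4.8, 0.2, 9.3]
opening: 0.0238
```

Run:
```python
from h import *
sc=shot("scene","5",(280,130,440,250),5);w=shot("wrist","5"); o=get_obs(); print(o["tool_pos"],o["force"],o["moment"])
R=toolR(); print(R.round(3))
```

```text
[0.54557853 0.12090218 0.04354279] [-4.35853473 -0.31942514 10.23266544] [ 0.02283714  1.48213011 -0.01610783]
[[ 0.     0.175  0.984]
 [ 0.     0.984 -0.175]
 [-1.     0.     0.   ]]
```

View pics/scene5.png

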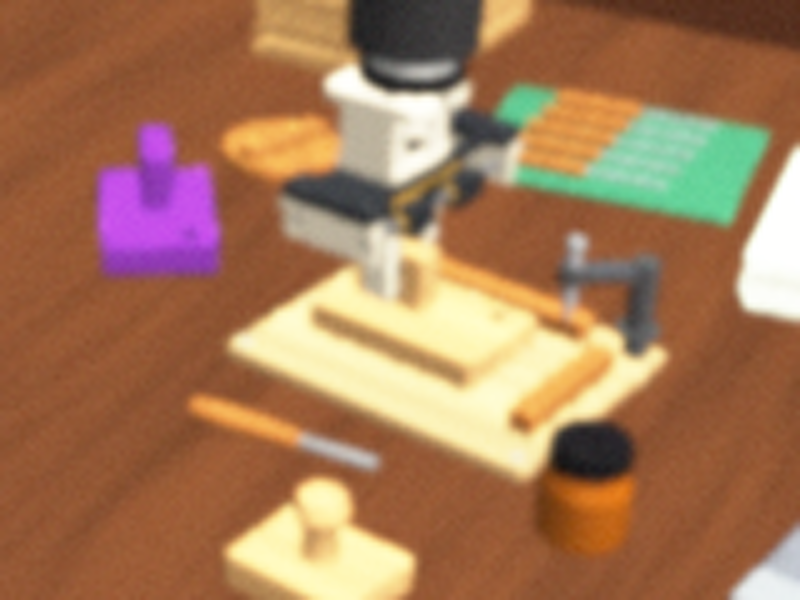

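View pics/wrist5.png

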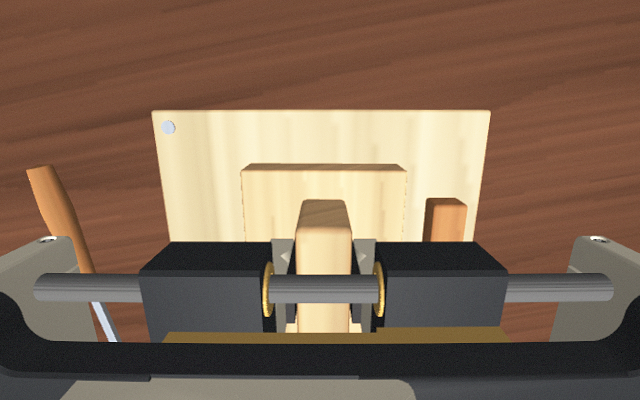

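Emit:
{"method": "carry_out", "body": {"series": [[[-0.5,0,0,0,0,0],[-0.5,1,4,0,0,0],[-0.5,3,8,0,0,0],[-0.5,5,14,0,0,0],[-0.5,7,20,0,0,0],[-0.5,9,26,0,0,0],[-0.5,11,31,0,0,0],[-0.5,12,35,0,0,0],[-0.5,13,37,0,0,0],[-0.5,13,37,0,0,0]]]}}

```text
clock: 11.52
tool_pos: [0.5832, 0.1264, 0.0436]
orientation: [-138.0, 89.9, -148.2]
force: [-6.5, -2.0, 10.5]
opening: 0.0239
```

```bash
cat > st.py <<'E'
from h import *
o=get_obs(); R=toolR(); f=R.T@o["force"]; m=R.T@o["moment"]
J=np.array([593.7,111.5]);d=o["tool_pos"][:2]*1000-J;a=np.radians(-10.11);c,s_=np.cos(a),np.sin(a)
print("t",o["clock"],"jig xy of tcp",(c*d[0]+s_*d[1]).round(1),(-s_*d[0]+c*d[1]).round(1),"z",(o["tool_pos"][2]*1000).round(1),"F tool",f.round(1),"M",m.round(2),"yaw y",np.degrees(np.arctan2(R[1,1],R[0,1])).round(2))
E
python3 st.py
python3 - <<'E'
from h import *
sc=shot("scene","6",(300,150,420,240),6.6);w=shot("wrist","6")
E
```

```text
t 11.525 jig xy of tcp -12.9 12.8 z 43.6 F tool [-10.5  -3.1  -6.1] M [-0.06  2.18 -1.07] yaw y 79.87
```

View pics/scene6.png

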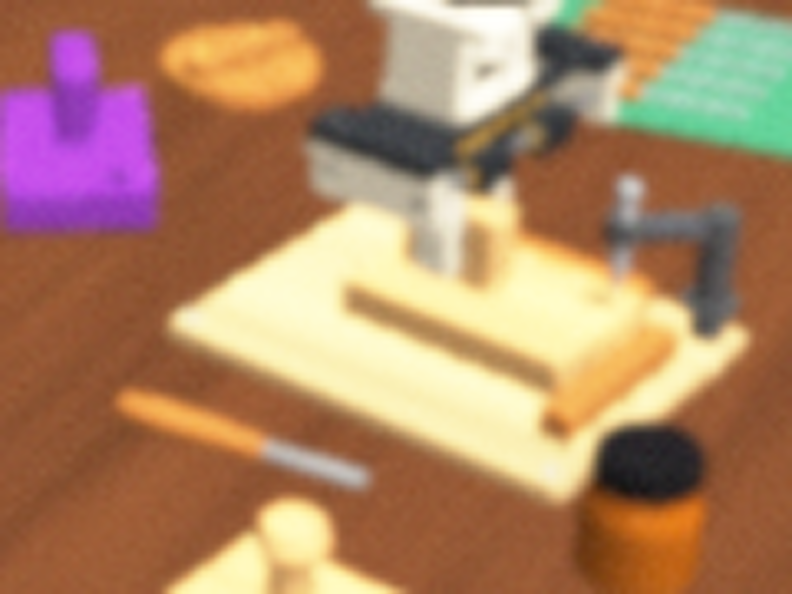

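Emit:
{"method": "carry_out", "body": {"series": [[[-0.5,0,0,0,0,0],[-0.5,1.5,0,0,0,0],[-0.5,3,0,0,0,0],[-0.5,4.5,0,0,0,0],[-0.5,6,0,0,0,0],[-0.5,6,0,0,0,0]]]}}

```text
clock: 12.38
tool_pos: [0.5854, 0.1327, 0.0436]
orientation: [-89.9, 90.0, -100.0]
force: [0.5, -5.2, 2.6]
opening: 0.0241
```

```bash
python3 st.py
```

```text
t 12.375 jig xy of tcp -11.9 19.4 z 43.6 F tool [-2.6 -5.   1.4] M [-0.13 -0.59 -1.69] yaw y 79.89
```

Emit:
{"method": "carry_out", "body": {"series": [[[0,0.5,0,0,0,0],[0,1,0,0,0,0],[0,1,0,0,0,0]]]}}

```text
clock: 12.75
tool_pos: [0.5855, 0.1328, 0.0436]
orientation: [-99.7, 89.9, -109.8]
force: [1.1, -8.6, 2.8]
opening: 0.0237
```

```bash
python3 st.py
```

```text
t 12.75 jig xy of tcp -11.9 19.5 z 43.6 F tool [-2.8 -8.3  2.6] M [-0.18 -1.04 -3.01] yaw y 79.89
```

Emit:
{"method": "carry_out", "body": {"series": [[[0,0,1,0,0,0],[0,0,2.5,0,0,0],[0,0,4,0,0,0],[0,0,5,0,0,0],[0,0,6,0,0,0],[0,0,6,0,0,0]]]}}

```text
clock: 13.5
tool_pos: [0.5887, 0.1322, 0.0436]
orientation: [-150.2, 89.7, -160.4]
force: [-12.5, -2.7, 11.6]
opening: 0.0241
```

```bash
python3 st.py
```

```text
t 13.5 jig xy of tcp -8.6 19.5 z 43.6 F tool [-11.6  -4.8 -11.9] M [-0.25  3.61 -1.48] yaw y 79.86
```

Run:
```python
from h import *
sc=shot("scene","7",(340,160,420,220),10);t=shot("top","7",(215,110,335,200),6.6);w=shot("wrist","7")
```

```text
(no output)
```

View pics/scene7.png

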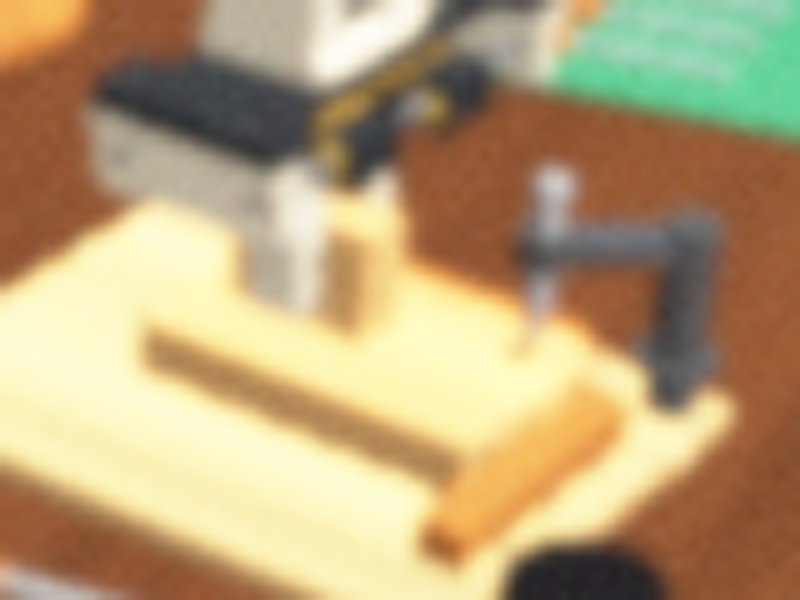

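View pics/top7.png

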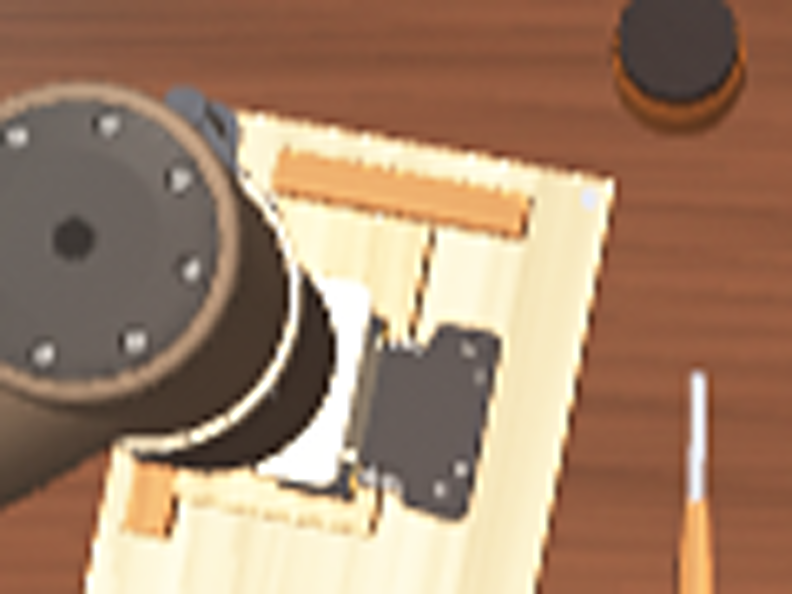

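View pics/wrist7.png

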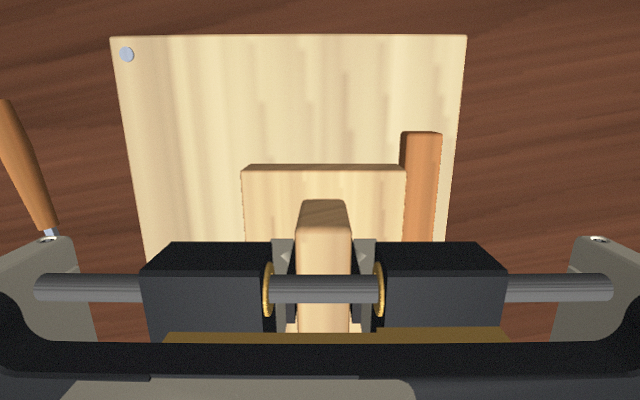

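Run:
```python
from h import *
s=load("wrist7");im=s["color"].astype(int)
for c in (300,340,380): print(c,[ (r,im[r,c].tolist()) for r in range(158,176,1)])
for c in (300,): print(c,[ (r,im[r,c].tolist()) for r in range(30,44,1)])
for c in (420,): print(c,[ (r,im[r,c].tolist()) for r in range(126,144,1)])
```

```text
300 [(158, [230, 212, 169]), (159, [232, 214, 169]), (160, [233, 214, 173]), (161, [232, 215, 171]), (162, [237, 220, 176]), (163, [201, 175, 138]), (164, [115, 91, 61]), (165, [127, 100, 71]), (166, [129, 102, 73]), (167, [124, 102, 71]), (168, [122, 95, 67]), (169, [119, 95, 68]), (170, [163, 129, 88]), (171, [208, 166, 119]), (172, [230, 196, 149]), (173, [233, 202, 153]), (174, [236, 208, 158]), (175, [234, 207, 157])]
340 [(158, [224, 201, 161]), (159, [223, 200, 160]), (160, [224, 204, 164]), (161, [225, 203, 163]), (162, [228, 208, 166]), (163, [195, 170, 133]), (164, [125, 97, 68]), (165, [128, 100, 71]), (166, [128, 100, 71]), (167, [129, 103, 70]), (168, [131, 103, 74]), (169, [131, 102, 72]), (170, [181, 143, 98]), (171, [229, 188, 135]), (172, [243, 216, 162]), (173, [248, 229, 178]), (174, [247, 226, 173]), (175, [248, 227, 179])]
380 [(158, [230, 212, 171]), (159, [230, 212, 170]), (160, [230, 210, 168]), (161, [230, 209, 168]), (162, [236, 215, 174]), (163, [202, 174, 140]), (164, [124, 96, 66]), (165, [127, 100, 72]), (166, [129, 105, 73]), (167, [123, 95, 68]), (168,
[... 223 characters left out ...]
50]), (32, [108, 71, 50]), (33, [122, 90, 67]), (34, [202, 174, 128]), (35, [220, 189, 143]), (36, [231, 213, 166]), (37, [235, 219, 175]), (38, [235, 218, 173]), (39, [233, 216, 171]), (40, [236, 219, 174]), (41, [235, 218, 174]), (42, [235, 218, 175]), (43, [234, 218, 173])]
420 [(126, [236, 219, 174]), (127, [234, 217, 171]), (128, [235, 219, 174]), (129, [237, 220, 176]), (130, [231, 208, 166]), (131, [123, 91, 62]), (132, [108, 69, 40]), (133, [144, 96, 58]), (134, [180, 119, 71]), (135, [195, 135, 85]), (136, [206, 142, 93]), (137, [216, 151, 96]), (138, [214, 150, 97]), (139, [215, 150, 96]), (140, [216, 150, 100]), (141, [216, 150, 97]), (142, [213, 151, 97]), (143, [215, 152, 100])]
```

Run:
```python
from h import *
s=load("wrist7");u=np.array([np.cos(np.radians(-10.11)),np.sin(np.radians(-10.11))])
v=np.array([-u[1],u[0]]);J=np.array([.5937,.1115])
for n,px,z in(("blk bottom rear",(340,163.2),.012),("blk top rear",(340,170.2),.036),("board rear",(340,33.7),.012),("side stop rear bottom",(420,130.6),.012),("side stop rear top",(420,133.3),.030),("boardleft",(461,100),.012),("boardL2",(466,37),.012)):
    p=onplane(s,[px],z)[0,:2]-J; print(n,(p@u*1000).round(1),(p@v*1000).round(1))
```

```text
blk bottom rear -52.4 30.1
blk top rear -52.6 29.0
board rear -124.2 29.1
side stop rear bottom -72.0 77.4
side stop rear top -71.7 72.1
boardleft -89.5 99.8
boardL2 -122.9 98.8
```

Emit:
{"method": "carry_out", "body": {"series": [[[-0.6,-0.5,0,0,0,0],[-0.6,-0.5,1,0,0,0],[-0.6,-0.5,2,0,0,0],[-0.6,-0.5,2,0,0,0]]]}}

```text
clock: 14.15
tool_pos: [0.5915, 0.1317, 0.0437]
orientation: [-151.4, 89.8, -161.5]
force: [-5.9, -1.8, 4.5]
opening: 0.0238
```

```bash
python3 st.py
```

```text
t 14.15 jig xy of tcp -5.7 19.5 z 43.7 F tool [-4.4 -2.8 -5.5] M [-0.1   1.74 -1.09] yaw y 79.87
```

Emit:
{"method": "carry_out", "body": {"series": [[[0,0,0.5,0,0,0],[0,0,1,0,0,0],[0,0,1,0,0,0]]]}}

```text
clock: 14.52
tool_pos: [0.5919, 0.1316, 0.0436]
orientation: [-154.9, 89.8, -165.0]
force: [-9.3, -1.2, 6.1]
opening: 0.0239
```

```bash
python3 st.py
```

```text
t 14.525 jig xy of tcp -5.3 19.5 z 43.6 F tool [-6.1 -2.8 -9. ] M [-0.24  2.57 -0.87] yaw y 79.86
```

Emit:
{"method": "carry_out", "body": {"series": [[[0,0.5,0.5,0,0,0],[0,1,1,0,0,0],[0,1,1,0,0,0]]]}}

```text
clock: 14.9
tool_pos: [0.5919, 0.1316, 0.0437]
orientation: [-150.2, 89.6, -160.3]
force: [-12.6, -2.9, 9.7]
opening: 0.024
```

```bash
python3 st.py
```

```text
t 14.9 jig xy of tcp -5.3 19.5 z 43.7 F tool [ -9.6  -5.1 -11.9] M [-0.16  3.76 -1.65] yaw y 79.84
```

Emit:
{"method": "carry_out", "body": {"series": [[[-0.4,0.5,0.5,0,0,0],[-0.4,1,1,0,0,0],[-0.4,1.5,1,0,0,0],[-0.4,2,1,0,0,0],[-0.4,2,1,0,0,0],[-0.4,2,1,0,0,0]]]}}

```text
clock: 15.65
tool_pos: [0.5919, 0.1317, 0.0437]
orientation: [-143.7, 89.4, -153.9]
force: [-15.4, -9.6, 12.0]
opening: 0.0239
```

```bash
python3 st.py;  python3 - <<'E'
from h import *
sc=shot("scene","8",(340,160,420,220),10);w=shot("wrist","8");im=w["color"].astype(int)
u=np.array([np.cos(np.radians(-10.11)),np.sin(np.radians(-10.11))]);v=np.array([-u[1],u[0]]);J=np.array([.5937,.1115])
g=cv2.cvtColor(w["color"],cv2.COLOR_RGB2GRAY).astype(float)
for c in (255,275,295,345,365,385):
    col=g[150:185,c]; d=np.gradient(col); i=d[:].argmin()
    # subpixel: half-level crossing of the dark band start
    k=d[max(0,i-1):i+2]; sub=150+(k*np.arange(i-1,i+2)).sum()/k.sum()
    p=onplane(w,[(c,sub)],.012)[0,:2]-J; print(c,sub.round(2),(p@u*1000).round(1),(p@v*1000).round(1))
E
```

```text
t 15.65 jig xy of tcp -5.3 19.6 z 43.7 F tool [-11.9 -12.2 -13.5] M [-0.1   4.05 -3.68] yaw y 79.8
255 163.29 -49.2 -21.8
275 163.27 -49.2 -9.5
295 163.28 -49.2 2.7
345 163.13 -49.3 33.2
365 163.19 -49.2 45.4
385 163.23 -49.2 57.6
```

View pics/wrist8.png

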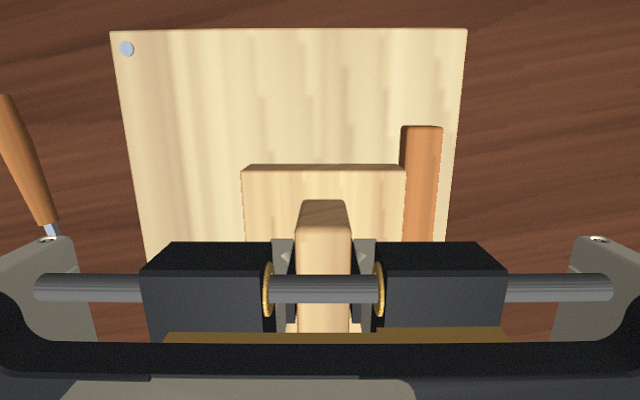

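View pics/scene8.png

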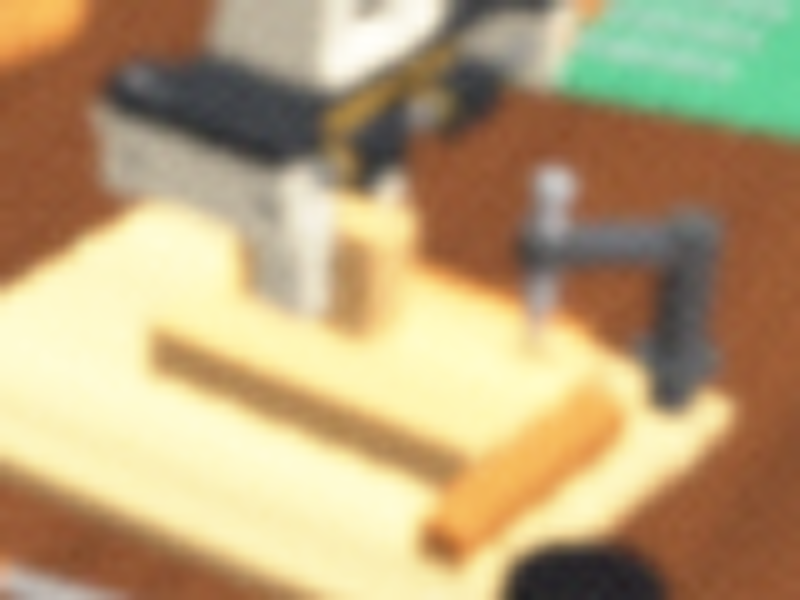

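Emit:
{"method": "carry_out", "body": {"series": [[[-0.3,0.5,0.5,0,0,0],[-0.3,1,1,0,0,0],[-0.3,1,1,0,0,0],[-0.3,1,1,0,0,0],[-0.3,1,1,0,0,0],[-0.3,1,1,0,0,0],[-0.3,1,1,0,0,0],[-0.3,1,1,0,0,0]]]}}

```text
clock: 16.75
tool_pos: [0.5919, 0.1317, 0.0437]
orientation: [-143.8, 89.3, -154.0]
force: [-18.1, -11.9, 13.8]
opening: 0.0242
```

```bash
python3 st.py;  python3 - <<'E'
from h import *
w=shot("wrist","9");t=shot("top","9");sc=shot("scene","9",(260,130,440,250),4.4)
g=cv2.cvtColor(w["color"],cv2.COLOR_RGB2GRAY).astype(float)
u=np.array([np.cos(np.radians(-10.11)),np.sin(np.radians(-10.11))]);J=np.array([.5937,.1115])
for c in (255,295,385):
    d=np.gradient(g[150:185,c]); i=d.argmin();k=d[i-1:i+2]; sub=150+(k*np.arange(i-1,i+2)).sum()/k.sum()
    p=onplane(w,[(c,sub)],.012)[0,:2]-J; print(c,(p@u*1000).round(1))
E
python3 st.py
```

```text
t 16.75 jig xy of tcp -5.3 19.5 z 43.7 F tool [-13.5 -15.1 -15.9] M [-0.05  4.89 -4.48] yaw y 79.77
255 -48.9
295 -49.2
385 -49.3
t 16.9 jig xy of tcp -5.3 19.6 z 43.7 F tool [-12.5 -14.  -15.5] M [-0.13  4.99 -4.48] yaw y 79.77
```

View pics/scene9.png

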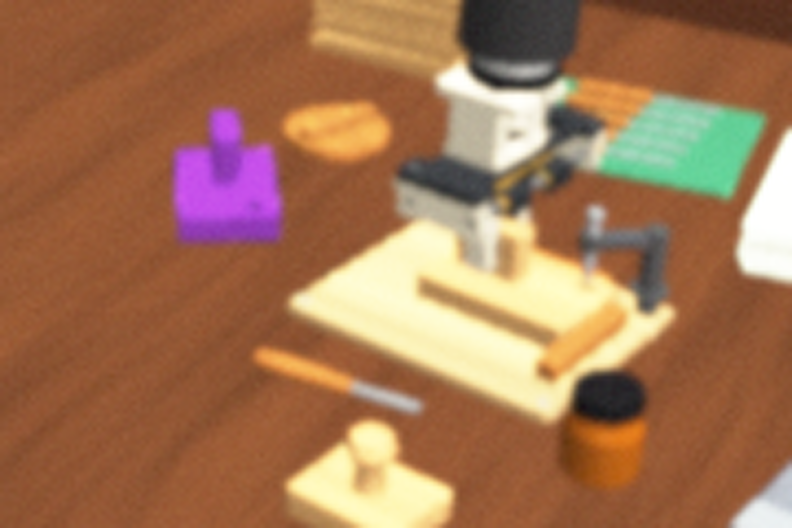

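The block sits in the corner with the cross at the punch tip, and it has stopped moving while the push has risen to about 14–15 N along each axis. The other things lie where they were, so I'm handing in.

```bash
python3 -c "
from h import *
print(close_job())"; python3 st.py
```

```text
the job is handed in; nothing more can be done
None
the job is handed in; nothing more can be done
```

I laid the pale bar-handled block flat on the jig board about 45 mm short of the far stop and 20 mm short of the side stop. I then slid it under the punch into the corner and handed in with the hand still gripping it and pushing on both stops.

**Last checks, all before handing in:**
- **Position:** the hand's tip is at (-5.3, 19.5) mm in the jig's axes; the handle's home is (-5, 20). The block's rear edge measures -49.2 mm; home is -50, and I put the 0.8 mm down to calibration.
- **Square and flat:** the rear edge is square to the jig to within about 0.4 mm over 80 mm. The tip height has stayed at 43.7 mm since touchdown, as it should with the block flat on the board.
- **Push:** about 15 N towards each stop, with about 13 N of upward reaction from the board. I raised the push step by step and the block no longer moved, so both contacts look solid. Board friction takes part of this, so the exact force on each stop is not known.
- **Surroundings:** the punch was not seen to be touched. The other things in the last scene picture lie where they were; the mallet is outside that crop, so I did not check it at the end.

**What disagreed:**
- **First push to the far stop:** it stalled on friction about 2.5 mm short. The wrist camera showed the gap, and I corrected it by easing the downward press and pushing on.
- **Cross and punch tip:** I could only see the cross against the tip in the scene view at low resolution. Its position there rests mainly on the stop contacts and the rear-edge measurement.

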